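# Count the chip table to its third stop under the inspection camera

## Task

The chips on the round index table are due for the inspection camera. Take the black bar knob of the sprung carriage, push the carriage fully in so that the table runs under the camera bridge, turn the knob back anticlockwise to its home stop, and then, with the carriage still fully in, count three clicks clockwise, which brings the next chip under the lens, and settle in that third stop without overrunning into the fourth. Finish there with the knob still in the fingers and the carriage held in against its return spring, because the camera now takes its picture: do not let go. Do not bump the camera bridge, and leave the loose things round the stage where they are.

Things in the scene. Friction and masses are not known exactly. Their poses are not given: they have to be found in the camera images.
- stage: fixed hand-operated index stage: dark steel base plate 330 x 170 x 12 mm on the bench, with two rails. Origin: centre of its underside. x runs along the rails, from the knob end towards the camera bridge; z up. It stands crosswise in front of the robot, x pointing to the robot's right within about 15 degrees.
- carriage (a joint): slide of the aluminium carriage along the stage's +x, in m: 0 = drawn out (as found), 0.070 = fully in, against a hard stop. A return spring pushes it out with 1.7 N at 0 and 2.7 N fully in (friction 0.3 N), so it slides back out if let go. It carries the knob, the gears and the round table.
- knob: black bar knob with a white pointer line. Origin: on its vertical turning axis, underside of its round skirt, 69 mm above the bench; x along the bar to the pointer, z up. Skirt 46 mm across, 7 mm high; bar 46 mm long (x), 14 mm wide (y), 6 to 36 mm above the origin, to be gripped across its width from above. In stage axes the knob axis is at (-100 mm + carriage value, 0).
- index_shaft (a joint): angle of knob and index plate, rad, growing CLOCKWISE seen from above. 0 = home (hard stop 0.06 rad behind it); stops every 20 degrees: first 0.349, second 0.698, third 1.047, and on to a sixth. Found at the first or second stop. At angle q the pointer heads along stage +x turned anticlockwise by 1.047 - q, so at the third stop it points along the rails at the camera.
- roller (a point): the spring roller (at rest in a notch, 38 mm from the knob axis to stage -y, 54 mm above the bench) that makes the clicks: 0.16 N m at the knob to climb out, a crest after 10 degrees, then it pulls into the next notch. Notched plate 75 mm across, its home mark red, the next three white, top 57 mm above the bench (red finger to 62 mm); roller block to 61 mm.
- knob_grip (a point): point on the knob's axis 30 mm above the knob's origin, 99 mm above the bench: a good place for the middle of the finger pads. One grasp serves for the push and all the turning.
- table_mid (a point): centre of the round white chip table's top, 57 mm above the bench; table 92 mm across, chips in six nests up to 61 mm above the bench. It rides on the carriage 116 mm ahead of the knob (stage +x) and turns with the knob one to one through gears.
- camera_bridge: camera (grey cube, black lens, white ring light 50 mm across) on a bridge of two posts over the rails. Origin: on the bench under the lens, at stage (119 mm, 0); axes as the stage's. Ring light underside 93 mm, camera top 194 mm above the bench; posts 20 mm square, 163 mm high, at y +-104 mm, x +36 mm. With the carriage fully in, the knob axis is 149 mm short of the lens axis.
- screwdriver_red: red and black screwdriver, 118 mm long, lying behind the camera bridge; not part of the job
- braid_spool: yellow spool of desoldering braid, 63 x 47 x 10 mm, lying behind the stage; not part of the job
- screw_dish: round metal dish with small screws, 72 mm across, 16 mm high, front right; not part of the job
- mouse: grey computer mouse, 108 x 64 x 32 mm, to the right of the stage; not part of the job
- paste_jar: white jar with green lid, 47 mm across, 44 mm high, standing behind the stage on the left; not part of the job

How it is judged:
On the way, in this order (a step that is already met when the one before it is completed fails the run):
1. the carriage is fully in and the knob is back at its home stop (value of joint carriage above 0.066 m and value of joint index_shaft below 0.1 rad), for 0.1 s.
2. the knob is in the third stop, in the fingers, with the carriage fully in (value of joint index_shaft between 0.947 and 1.147 rad and value of joint carriage above 0.066 m and contact force between the fingers and knob above 2 N), for 0.3 s.
At the end, for the whole second after the job is handed in: The knob is at rest in its third stop (1.047 rad from home, within 0.10 rad), the carriage is fully in (within 4 mm of its stop), and the fingers still hold the knob (more than 2 N) (all of step 2 and velocity of joint index_shaft between -0.1 and 0.1 rad/s); the arm keeps its last pose, push and grip.
It fails at once if the knob is run over the crest towards the fourth stop (past 1.25 rad) (value of joint index_shaft above 1.25 rad).
It fails at once if the camera bridge is bumped (more than 3 N) (contact force between anything else and camera_bridge above 3 N).
It fails at once if another thing on the bench is moved by more than 2 cm (distance of any of screwdriver_red, braid_spool, screw_dish, mouse, paste_jar from where it was at the start of the episode above 0.02 m).
It also fails if it takes over 45 s, if anything falls off the work surface, if the arm or the gripper's body presses on something with over 40 N, if the wrist force passes 120 N, or if a joint passes its speed limit or range.

## Robot

A 7-joint arm with a two-finger parallel gripper is mounted at the origin on a cart in front of the work surface, level with it; the furniture and walls round the work are solid. World frame = base frame: x ahead of the robot, y to its left, z up, the work surface at z = 0. Lengths are in m, angles in rad, forces in N, time in s.
With the tool pointing down it reaches from about 0.425 to 0.8 m from the base axis. Payload 8.3 kg.
Tool frame: the origin (TCP) lies on the centre line of the jaws, within the pads' length; the fingertips stand 14 mm ahead of it and the grasp point (between the pads) lies 5 mm behind it; z points along the fingers, y is the line along which they close (so a half turn about z gives the same grasp; the last joint's range is limited). The gripper opens to 85 mm and grips with 20 to 120 N. Pads are 22 mm wide; open, the fingers measure 114 mm over their backs; the gripper's body (76 mm by 85 mm) begins 54 mm behind the grasp point. The pads swing forward as they close: fully open they stand 13 mm farther back than shut.
Start: joints at [1.13, 0.383, 0.016, 1.37, -0.006, 1.388, -0.046], TCP at [0.231, -0.581, 0.245] pointing down, gripper open.
Joint ranges: [-2.95, 2.95], [-0.25, 2.06], [-1.52, 1.56], [0.18, 2.33], [-1.44, 4.58], [0.02, 2.06], [-3.01, 3.01]. Speed limits (rad/s): [2.39, 2.39, 3.01, 3.01, 3.14, 3.14, 3.14].

## Interface

Orientations are given as a rotation vector (axis times angle).
In Python, from bench import readout, viewer, order gives the robot as it stands.
- The arm moves only by the tool drive_tool, never from a script. Its argument "increments" is a list of rows, each a list of 3 entries, a list of its own where there are three numbers: the shift along the tool's x, y, z in units of 1000 mm (1.0 is 1000 mm), then the turn about the tool's z in units of 360 degrees (1.0 is 360 degrees), then the opening, from -1 (shut) to 1 (fully open). A call has 1 to 8 rows; each row is the pose to reach, as a shift and turn from the pose commanded when the call began, along the tool's axes at that moment, turning the shorter way round; what a row does not reach only later rows make up. A row lasts 1/8 s, in which the tool goes at most 62.5 mm and 10.7 degrees, less where a joint would pass 70% of its speed; a pose out of reach is approached as far as the arm can. A call with a number of a shift or a turn outside -1 to 1 is refused whole. A call with a gripper value outside its range is refused whole. The fingers move at their own pace and stop on an object; "newtons" is the grip in N (left out, the last holds). Time passes only in rows, so rows that repeat a pose let the fingers close. It gives the time, the measured TCP pose, the force, the opening and the grip force at its end, in the units of the state.
- readout.read_state(): the state, without advancing time (a new reading comes with each control period).
- viewer.grab_frame(name): name is "side" or "top" or "wrist"; returns a dict with "frame" (384x512x3 uint8, red, green, blue), "range_z" (384x512 float32, m along the optical axis (not along the pixel's ray), 0 where there is no reading), "K" (3x3 intrinsics, pixels), "k1" (the pictures are not rectified: a ray, as slopes to the right and down, at radius r is drawn at 1 + k1 r^2 times it, then the intrinsics apply), "rvec" (rotation vector, rad) and "tvec" (3), from world to camera coordinates, as OpenCV has them. Camera axes: x right, y down, z forward; pixel columns grow to the right and rows downward; lengths in m; the calibration is good to about 2 mm. A picture is of the moment at which its call begins.
- order.hand_in(): hands the job in; it is judged then, once.
The state is a dict: "time": time; "q": joint angles; "joint_velocities": joint speeds; "joint_efforts": joint torques, N m; "tcp_pos": TCP position; "ee_rot": TCP orientation; "force": force on the tool from outside, world axes, zero at the start; "moment": the same for the moment, N m; "finger_gap": opening from 0.0 (shut) to 1.0 (fully open); "grip_force": force on a finger pad.
Only numpy, scipy, OpenCV 4.12 (cv2) and the standard library are available. Lean on these libraries where they do the work, as an engineer would, in place of code of your own. Each camera call takes 0.05 s, during which the arm holds its last target. There are 200 camera calls.

## Working session

There is one attempt and no reset: what is moved stays moved. The work goes in short steps, Python scripts to look and compute and a tool call to move; the robot and the scene stay as the last step left them, time stands still between calls to the robot, and variables do not carry over. Pictures are saved under pics/ and viewed, at most 10 in all, crops included, and the job is handed in when it is done.

Besides the shell and the picture viewer there is one more tool, called after "Call:" as a command line: name --argument value ..., lists and objects as JSON in quotes. drive_tool: Moves the arm, as the interface text tells. Shifts and turns lie within -1 to 1; 1 stands for 1000 mm of shift or 360 degrees of turn. Its arguments: {"type":"object","properties":{"increments":{"type":"array","items":{"type":"array"}},"newtons":{"type":"number"}},"required":["increments"]}

```bash
mkdir -p pics
cat > h.py <<'E'
import numpy as np, cv2
from bench import readout, viewer
def grab(n):
    f=viewer.grab_frame(n); f['R']=cv2.Rodrigues(np.array(f['rvec'],float))[0]; f['t']=np.array(f['tvec'],float); return f
def ray(f,u,v):
    K=np.array(f['K']); k=f['k1']
    d=np.array([(u-K[0,2])/K[0,0],(v-K[1,2])/K[1,1]]); s=d.copy()
    for _ in range(20): s=d/(1+k*(s@s))
    return -f['R'].T@f['t'], f['R'].T@np.array([s[0],s[1],1])
def onz(f,u,v,z):
    c,d=ray(f,u,v); return c+d*(z-c[2])/d[2]
def depth(f,u,v):
    c,d=ray(f,u,v); return c+d*float(f['range_z'][int(v),int(u)])
E
python3 - <<'E'
from h import *
a=grab('top');b=grab('side')
for n,f in(('top',a),('side',b)):
    np.savez(f'pics/{n}0.npz',**f); cv2.imwrite(f'pics/{n}0.png',cv2.resize(f['frame'][:,:,::-1],(800,600))); print(n,-f['R'].T@f['t'],f['k1'])
s=readout.read_state();print(s)
E
```

```text
top [ 0.48807278 -0.15626979  1.11947849] 0.050378403760328296
side [-0.07957008  0.7714262   0.6407368 ] -0.00208653323174057
{'time': 0.1, 'q': array([ 1.13010397,  0.38414399,  0.01637834,  1.37103619, -0.00631801,
        1.38819598, -0.04649126]), 'joint_velocities': array([-1.92269751e-03, -2.66876737e-03,  9.59955003e-04, -4.17932298e-03,
       -8.22697581e-05,  2.97415866e-04,  1.44814786e-03]), 'joint_efforts': array([ 3.66326756e-03, -6.29134297e+01,  8.47950373e-01, -3.72758532e+01,
        1.68158370e-02,  1.04830612e-02, -2.43546793e-05]), 'tcp_pos': array([ 0.23042711, -0.58051705,  0.24439098]), 'ee_rot': array([-3.08401851e+00, -5.89693856e-01,  5.23050447e-04]), 'force': array([-0.20675016,  0.04625359,  0.0899103 ]), 'moment': array([-0.00350582,  0.00073207,  0.0265256 ]), 'grip_force': 0.0, 'finger_gap': 1.0007231643905135}
```

View pics/top0.png

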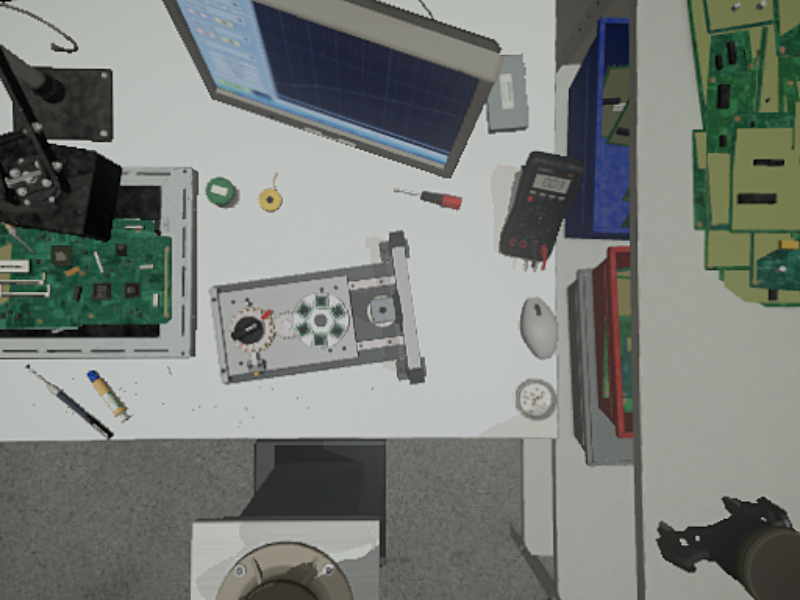

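View pics/side0.png

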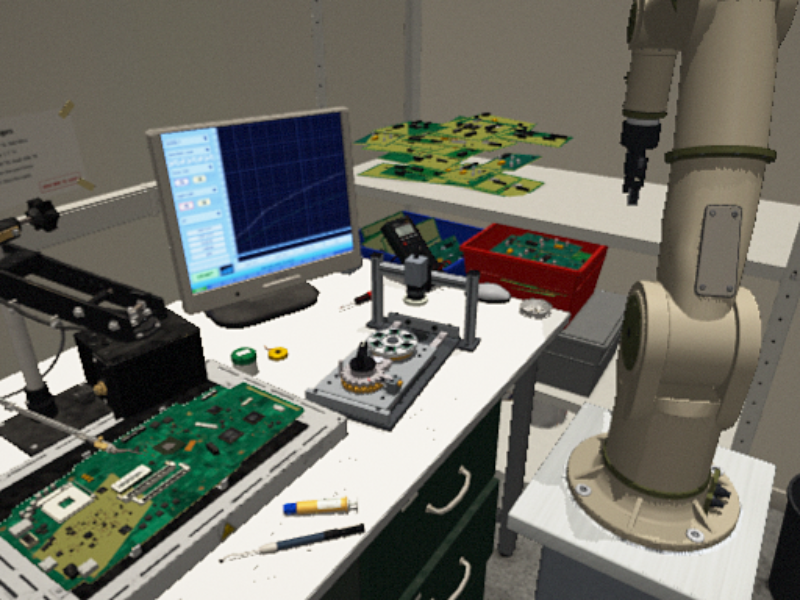

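The top view shows the knob at about (250,329) and the chip table at (321,320), in 800-px coordinates. The bridge is at x≈400 and the stage is tilted a few degrees. Next I'll measure these and enlarge the knob.

Run:
```python
from h import *
f=grab('top'); im=f['frame']
c=im[175:250,130:275]; cv2.imwrite('pics/crop1.png',cv2.resize(c[:,:,::-1],None,fx=5.5,fy=5.5,interpolation=cv2.INTER_CUBIC))
g=im.max(2).astype(int)
# table: white disc ring via Hough
h=cv2.HoughCircles(cv2.GaussianBlur(cv2.cvtColor(c,cv2.COLOR_RGB2GRAY),(3,3),0),cv2.HOUGH_GRADIENT,1,20,param1=120,param2=14,minRadius=14,maxRadius=26)
for u,v,r in h[0][:5]:
    print('circ',u+130,v+175,r,onz(f,u+130,v+175,.057))
# dark knob
m=np.zeros(g.shape,np.uint8); m[190:232,138:180]=(g[190:232,138:180]<60)
n,l,st,ce=cv2.connectedComponentsWithStats(m)
for i in range(1,n):
    if st[i,4]>20: print(st[i],ce[i],onz(f,*ce[i],.076),depth(f,*ce[i]))
K=np.array(f['K']);print(K)
# bar top by depth
P=[]
for v in range(190,232):
    for u in range(138,185):
        p=depth(f,u,v)
        if .095<p[2]<.12:P.append([*p,u,v])
P=np.array(P);print(len(P),P.mean(0))
r=cv2.minAreaRect(P[:,:2].astype(np.float32)*1000);print(r)
```

```text
circ 232.5 199.5 24.3 [ 0.5061776  -0.13390212  0.057     ]
circ 176.5 219.5 16.6 [0.45456414 0.00984445 0.057     ]
circ 159.5 203.5 19.9 [0.49566862 0.05363399 0.057     ]
circ 185.5 193.5 22.1 [ 0.52151269 -0.01266729  0.057     ]
circ 207.5 204.5 17.4 [ 0.4931801  -0.06942166  0.057     ]
[148 203  20  17 230] [158.10434783 211.53913043] [0.47525217 0.05316191 0.076     ] [0.47562719 0.04703564 0.10652373]
[[410.09308123   0.         249.47099198]
 [  0.         410.09308123 190.82874114]
 [  0.           0.           1.        ]]
111 [4.77414830e-01 5.05895849e-02 1.04418033e-01 1.56819820e+02
 2.10801802e+02]
((477.2603759765625, 51.262977600097656), (14.354632377624512, 45.34375), 26.8632755279541)
```

View pics/crop1.png

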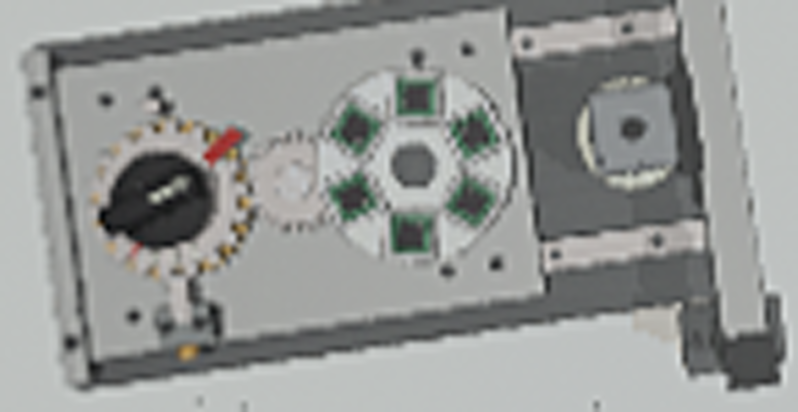

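The measurements agree with the given sizes:
- The bar is 14.4 x 45 mm, centred at (0.477, 0.051).
- The table is 116 mm ahead of the knob, and stage x heads about -82.7°.
- The pointer heads -63°, so the knob is at the second stop.

First I'll rise clear of the bridge, then travel.

Call:
drive_tool --increments '[[[0,0,-0.06],0,1],[[0,0,-0.12],0,1],[[0,0,-0.155],0,1],[[0.335,-0.115,-0.155],-0.1,1],[[0.335,-0.115,-0.155],-0.1,1],[[0.335,-0.115,-0.155],-0.1,1],[[0.335,-0.115,-0.155],-0.1,1],[[0.335,-0.115,-0.155],-0.1,1]]' --newtons 60

```text
time: 1.15
tcp_pos: [0.469, -0.3761, 0.4001]
ee_rot: [-2.752, -1.515, 0.0]
force: [0.4, -0.6, -0.8]
finger_gap: 0.998
grip_force: 0.0
```

```bash
cat >> h.py <<'E'
def plan(x,y,z,head):
    s=readout.read_state(); R=cv2.Rodrigues(s['ee_rot'])[0]; p=s['tcp_pos']
    h=np.degrees(np.arctan2(R[1,0],R[0,0])); t=(h-head+180)%360-180
    print('t',s['time'],'tcp',p.round(4),'head',h.round(2),'q7',s['q'][6].round(3),'zax',R[:,2].round(4)); print('shift',(R.T@(np.array([x,y,z])-p)).round(4),'turn',round(t/360,4),'gap',s['finger_gap'],'F',s['force'].round(2),'M',s['moment'].round(2))
E
python3 -c "
from h import *
plan(.4773,.0513,.25,117)"
```

```text
t 1.15 tcp [ 0.469  -0.3761  0.4001] head 57.69 q7 0.014 zax [-2.e-04  2.e-04 -1.e+00]
shift [ 0.3657 -0.2214  0.1502] turn -0.1648 gap 0.998452052410536 F [ 0.38 -0.57 -0.81] M [ 0.   -0.02  0.02]
```

Call:
drive_tool --increments '[[[0.366,-0.221,0],-0.165,1],[[0.366,-0.221,0],-0.165,1],[[0.366,-0.221,0],-0.165,1],[[0.366,-0.221,0],-0.165,1],[[0.366,-0.221,0],-0.165,1],[[0.366,-0.221,0],-0.165,1],[[0.366,-0.221,0],-0.165,1],[[0.366,-0.221,0.1],-0.165,1]]'

```text
time: 2.15
tcp_pos: [0.4785, 0.0562, 0.3412]
ee_rot: [1.624, 2.681, 0.01]
force: [0.9, -0.7, -0.9]
finger_gap: 0.998
grip_force: 0.0
```

Call:
drive_tool --increments '[[[0,0,0],0,1],[[0,0,0],0,1]]'

```text
time: 2.4
tcp_pos: [0.4782, 0.0491, 0.3404]
ee_rot: [1.642, 2.676, 0.003]
force: [0.8, 0.1, 0.7]
finger_gap: 1.003
grip_force: 0.0
```

Run:
```python
from h import *
plan(.4773,.0513,.094,117)
f=grab('wrist'); cv2.imwrite('pics/w1.png',f['frame'][:,:,::-1]); np.savez('pics/w1.npz',**f)
print(-f['R'].T@f['t'])
P=[]
for v in range(0,384,2):
    for u in range(0,512,2):
        if f['range_z'][v,u]>0 and f['frame'][v,u].max()<80:
            p=depth(f,u,v)
            if .100<p[2]<.112 and np.hypot(p[0]-.477,p[1]-.051)<.05:P.append(p)
P=np.array(P);print(len(P),P.mean(0),cv2.minAreaRect(P[:,:2].astype(np.float32)*1000))
```

```text
t 2.4 tcp [0.4782 0.0491 0.3404] head 116.94 q7 0.269 zax [ 2.9e-03  3.0e-04 -1.0e+00]
shift [ 0.0026 -0.0004  0.2464] turn -0.0002 gap 1.0028101154765872 F [0.85 0.14 0.75] M [0.   0.   0.01]
[0.44314897 0.11902632 0.46864412]
81 [0.47566198 0.05624268 0.10419261] ((476.5433044433594, 54.50157928466797), (10.639472961425781, 45.650997161865234), 27.202472686767578)
```

View pics/w1.png

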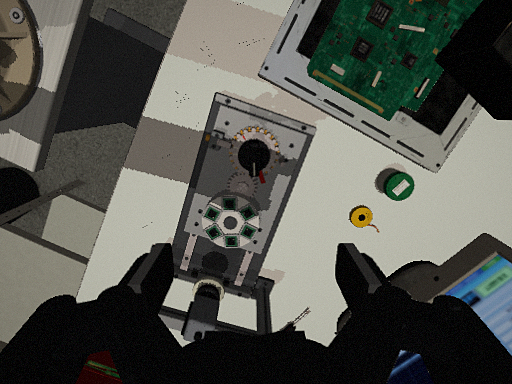

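The wrist view shows the knob at (255,155), with its bar upright in the picture. So the bar lies along tool x, and both views agree within 1 mm across it. Now I'll descend in two stages.

Call:
drive_tool --increments '[[[0.002,0,0.06],0,0.2],[[0.002,0,0.12],0,0.2],[[0.002,0,0.17],0,0.2],[[0.002,0,0.19],0,0.2],[[0.002,0,0.19],0,0.2],[[0.002,0,0.19],0,0.2]]'

```text
time: 3.2
tcp_pos: [0.4784, 0.0517, 0.1505]
ee_rot: [1.64, 2.676, 0.004]
force: [0.5, 0.5, 0.3]
finger_gap: 0.603
grip_force: 0.0
```

Run:
```python
from h import *
plan(.477,.052,.094,117)
f=grab('wrist'); cv2.imwrite('pics/w2.png',f['frame'][:,:,::-1])
P=[]
for v in range(0,384):
    for u in range(0,512):
        if f['range_z'][v,u]>0 and f['frame'][v,u].max()<90:
            p=depth(f,u,v)
            if .097<p[2]<.112 and np.hypot(p[0]-.477,p[1]-.051)<.035:P.append(p)
P=np.array(P);print(len(P),P.mean(0),cv2.minAreaRect(P[:,:2].astype(np.float32)*1000))
```

```text
t 3.2 tcp [0.4784 0.0517 0.1505] head 116.98 q7 0.191 zax [ 4.4e-03  6.0e-04 -1.0e+00]
shift [ 0.001  -0.0014  0.0565] turn -0.0 gap 0.6034442666257399 F [0.47 0.54 0.29] M [ 0.02 -0.05  0.06]
1270 [0.47485459 0.05714372 0.10398749] ((475.8205261230469, 54.994606018066406), (14.730060577392578, 45.448272705078125), 28.147462844848633)
```

View pics/w2.png

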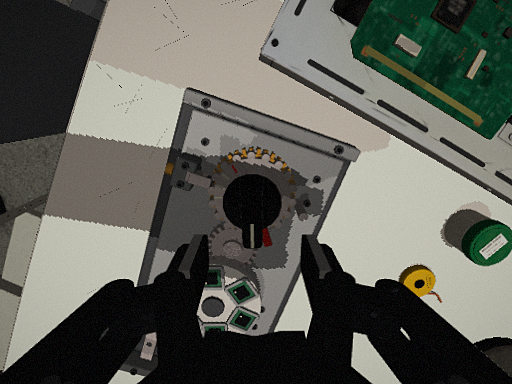

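The bar sits centred between the fingers at column ~253. I'll go down and grip.

Call:
drive_tool --increments '[[[0.002,-0.001,0.03],0,0.2],[[0.002,-0.001,0.056],0,0.2],[[0.002,-0.001,0.056],0,0.2],[[0.002,-0.001,0.056],0,-1],[[0.002,-0.001,0.056],0,-1],[[0.002,-0.001,0.056],0,-1],[[0.002,-0.001,0.056],0,-1],[[0.002,-0.001,0.056],0,-1]]' --newtons 60

```text
time: 4.25
tcp_pos: [0.4758, 0.0533, 0.0935]
ee_rot: [1.639, 2.677, 0.003]
force: [0.3, -0.5, 6.0]
finger_gap: 0.155
grip_force: 61.8
```

Run:
```python
from h import *
plan(.4768+.0089,.053-.0694,.094,117)
```

```text
t 4.25 tcp [0.4758 0.0533 0.0935] head 117.06 q7 0.142 zax [ 3.5e-03  1.0e-04 -1.0e+00]
shift [-0.0665 -0.0229 -0.0005] turn 0.0002 gap 0.1546354922058136 F [ 0.33 -0.54  5.98] M [-0.06  0.09  0.16]
```

Call:
drive_tool --increments '[[[-0.015,-0.005,0],0,-1],[[-0.03,-0.011,0],0,-1],[[-0.045,-0.016,0],0,-1],[[-0.058,-0.021,0],0,-1],[[-0.064,-0.023,0],0,-1],[[-0.064,-0.023,0],0,-1],[[-0.064,-0.023,0],0,-1]]'

```text
time: 5.12
tcp_pos: [0.4853, -0.0137, 0.0936]
ee_rot: [1.637, 2.676, 0.005]
force: [5.7, 3.6, 2.7]
finger_gap: 0.152
grip_force: 61.5
```

Run:
```python
from h import *
plan(.4758+.0089,.0533-.0694,.0935,117)
```

```text
t 5.125 tcp [ 0.4853 -0.0137  0.0936] head 117.09 q7 0.291 zax [ 5.2e-03  9.0e-04 -1.0e+00]
shift [-0.0019 -0.0016  0.    ] turn 0.0002 gap 0.15205116176557693 F [5.71 3.61 2.7 ] M [ 0.64 -0.84  0.1 ]
```

Call:
drive_tool --increments '[[[-0.003,0,0],0,-1],[[-0.004,0,0],0,-1],[[-0.004,0,0],0,-1]]'

```text
time: 5.5
tcp_pos: [0.4858, -0.0162, 0.0935]
ee_rot: [1.637, 2.68, 0.004]
force: [-1.9, 5.4, 9.3]
finger_gap: 0.15
grip_force: 62.3
```

Run:
```python
from h import *
plan(.4758+.0089,.0533-.0694,.0935,117)
```

```text
t 5.5 tcp [ 0.4858 -0.0162  0.0935] head 117.16 q7 0.298 zax [ 0.0025  0.0014 -1.    ]
shift [ 0.0006 -0.0009 -0.    ] turn 0.0004 gap 0.14966616228338278 F [-1.86  5.36  9.26] M [1.17 0.6  0.18]
```

Call:
drive_tool --increments '[[[-0.002,-0.001,0],0,-1],[[-0.002,-0.001,0],-0.018,-1],[[-0.002,-0.001,0],-0.036,-1],[[-0.002,-0.001,0],-0.054,-1],[[-0.002,-0.001,0],-0.072,-1],[[-0.002,-0.001,0],-0.09,-1],[[-0.002,-0.001,0],-0.108,-1],[[-0.002,-0.001,0],-0.112,-1]]'

```text
time: 6.5
tcp_pos: [0.4859, -0.0163, 0.0935]
ee_rot: [0.607, 3.08, 0.007]
force: [-1.4, 11.9, 9.9]
finger_gap: 0.154
grip_force: 62.2
```

Call:
drive_tool --increments '[[[0,0,0],0,-1],[[0,0,0],0,-1]]'

```text
time: 6.75
tcp_pos: [0.4859, -0.0163, 0.0935]
ee_rot: [0.61, 3.08, 0.006]
force: [-2.7, 12.4, 9.4]
finger_gap: 0.15
grip_force: 62.3
```

Run:
```python
from h import *
plan(.4858,-.0165,.0935,157.3)
f=grab('top'); im=f['frame']
c=im[160:235,145:245]; cv2.imwrite('pics/crop2.png',cv2.resize(c[:,:,::-1],None,fx=7,fy=7,interpolation=cv2.INTER_CUBIC))
```

```text
t 6.75 tcp [ 0.4859 -0.0163  0.0935] head 157.58 q7 0.97 zax [ 0.0028  0.0036 -1.    ]
shift [ 0.     -0.0002  0.    ] turn 0.0008 gap 0.15044031598864654 F [-2.71 12.38  9.39] M [2.47 0.48 0.05]
```

View pics/crop2.png

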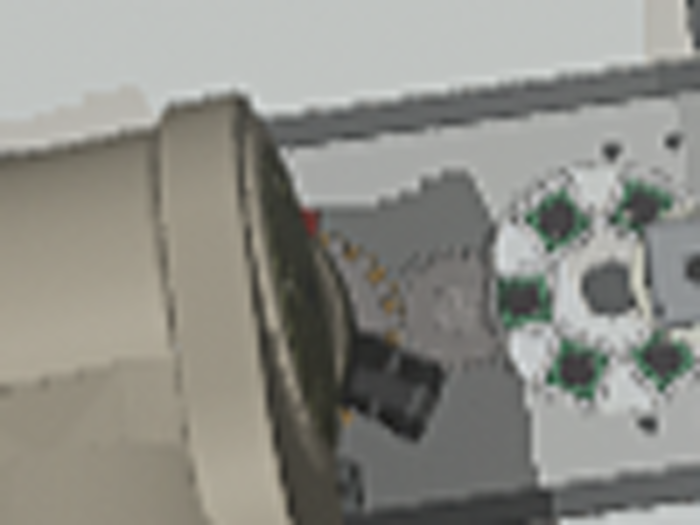

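The wrist force shows a firm hard stop: 12 N and no travel. The chips turned by about 40° with the knob. I'll nudge to the home stop, then count three clicks clockwise, slowing at the last.

Call:
drive_tool --increments '[[[0,0,0],-0.006,-1],[[0,0,0],-0.008,-1],[[0,0,0],-0.008,-1],[[0,0,0],-0.008,-1],[[0,0,0],0,-1]]'

```text
time: 7.42
tcp_pos: [0.4859, -0.0163, 0.0935]
ee_rot: [0.612, 3.079, 0.007]
force: [-1.5, 12.1, 8.7]
finger_gap: 0.154
grip_force: 62.3
```

Run:
```python
from h import *
plan(.4858,-.0165,.0935,97.3)
```

```text
t 7.425 tcp [ 0.4859 -0.0163  0.0935] head 157.51 q7 0.969 zax [ 0.0028  0.0038 -1.    ]
shift [-0.     -0.0002 -0.    ] turn 0.1672 gap 0.15363939821458086 F [-1.46 12.1   8.72] M [2.46 0.38 0.05]
```

Call:
drive_tool --increments '[[[0,0,0],0.02,-1],[[0,0,0],0.04,-1],[[0,0,0],0.056,-1],[[0,0,0],0.056,-1],[[0,0,0],0.075,-1],[[0,0,0],0.095,-1],[[0,0,0],0.111,-1],[[0,0,0],0.111,-1]]'

```text
time: 8.43
tcp_pos: [0.4858, -0.0164, 0.0935]
ee_rot: [1.629, 2.686, 0.007]
force: [-2.5, 12.0, 9.4]
finger_gap: 0.15
grip_force: 62.5
```

Call:
drive_tool --increments '[[[0,0,0],0.014,-1],[[0,0,0],0.028,-1],[[0,0,0],0.042,-1],[[0,0,0],0.052,-1],[[0,0,0],0.056,-1],[[0,0,0],0.056,-1],[[0,0,0],0.056,-1],[[0,0,0],0.056,-1]]'

```text
time: 9.43
tcp_pos: [0.4857, -0.0164, 0.0935]
ee_rot: [-2.072, -2.361, -0.007]
force: [-3.3, 11.8, 10.3]
finger_gap: 0.151
grip_force: 62.6
```

Run:
```python
from h import *
plan(.4858,-.0165,.0935,97.3)
print(readout.read_state()['grip_force'])
a=grab('top');b=grab('side')
c=cv2.resize(a['frame'][160:235,145:245],None,fx=6,fy=6,interpolation=cv2.INTER_CUBIC)
d=b['frame'][150:290,180:330]; d=cv2.resize(d,None,fx=450/140*.55,fy=450/140*.55)
o=np.zeros((450,600+d.shape[1]-100,3),np.uint8); o[:,:500]=c[:,100:]; o[:d.shape[0],500:500+d.shape[1]]=d[:, :o.shape[1]-500]
cv2.imwrite('pics/fin.png',o[:,:,::-1]);print(o.shape)
```

```text
t 9.425 tcp [ 0.4857 -0.0164  0.0935] head 97.46 q7 -0.027 zax [ 0.0024  0.0034 -1.    ]
shift [-0.0001  0.0001 -0.    ] turn 0.0004 gap 0.15092711577010715 F [-3.31 11.8  10.32] M [2.4  0.62 0.03]
62.64208674430847
(450, 765, 3)
```

View pics/fin.png

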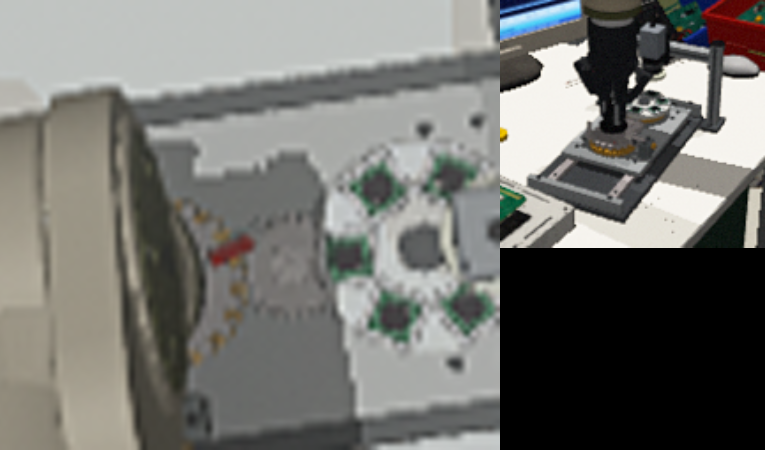

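The carriage is fully in. The red finger at (232,250) has turned 60° clockwise from home, and a chip faces along the rails. The tool heading lines up with the rails within 0.3°, the grip is 62 N, and the push is 12 N. I'll hand in now.

```bash
python3 -c "
from bench import order
print(order.hand_in())"
```

```text
the job is handed in; nothing more can be done
None
```

I handed the job in with the carriage pushed fully in against its stop, the knob turned to home and then three clicks clockwise into the third stop, and the fingers still holding it at about 62 N; no verdict was returned.

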